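# Close a packing crate of clay figures with its tongued lid

## Robot

A 6-joint arm with a two-finger parallel gripper is mounted at the origin on the work surface. World frame = base frame: x ahead of the robot, y to its left, z up, the work surface at z = 0. Lengths are in m, angles in rad, forces in N, time in s.
With the tool pointing down it reaches from about 0.35 to 0.875 m from the base axis. Payload 15.5 kg.
Tool frame: the origin (TCP) lies on the centre line of the jaws, within the pads' length; the fingertips stand 11 mm ahead of it and the grasp point (between the pads) lies 8 mm behind it (env.tip_reach is the distance from the TCP to the fingertips, in m); z points along the fingers, y is the line along which they close (so a half turn about z gives the same grasp; the last joint's range is limited). The gripper opens to 85 mm and grips with 20 to 120 N. Pads are 22 mm wide; open, the fingers measure 114 mm over their backs; the gripper's body (76 mm by 85 mm) begins 54 mm behind the grasp point. The pads swing forward as they close: fully open they stand 13 mm farther back than shut.
Start: joints at [1.145, 0.494, 1.345, -0, 1.302, -0.096], TCP at [0.202, 0.591, 0.242] pointing down, gripper open.
Joint ranges: [-2.91, 2.91], [-0.82, 2.16], [0.22, 2.67], [-1.22, 4.37], [0.12, 2.79], [-3.08, 3.08]. Speed limits (rad/s): [1.89, 1.89, 2.57, 3.01, 3.01, 3.01].

## Interface

Orientations are given as [roll, pitch, yaw] about the fixed x, y, z axes, in that order (R = Rz(yaw) Ry(pitch) Rx(roll)).
In Python, from rig import readout, vision, job, env gives the robot as it stands. The module is installed in compiled form; this text tells all that it offers.
- The arm moves only by the shell command python3 -m inch 'ROWS' [FORCE]. ROWS is JSON, a list of rows, each a list of 7 numbers: the shift along the tool's x, y, z in m, then the turn, a rotation vector about the tool's x, y, z in rad, then the opening, from 0 (shut) to 1 (fully open). In form: [[dx, dy, dz, ax, ay, az, jaw], ...]. A call has 1 to 8 rows; each row shifts and turns the commanded pose from where the row before left it, along the tool's axes as they then stand; what a row does not reach is not made up. A row lasts 1/10 s, in which the tool goes at most 50 mm and 8.59 degrees, less where a joint would pass 70% of its speed; a pose out of reach is approached as far as the arm can. A call with a gripper value outside its range is refused whole. The fingers move at their own pace and stop on an object; FORCE is the grip in N (left out, the last holds). Time passes only in rows, so rows that do not move let the fingers close. It gives the time, the measured TCP pose, the force, the opening and the grip force at its end, in the units of the state.
- readout.read_state(): the state, without advancing time (a new reading comes with each control period).
- vision.snapshot(name): name is "scene" or "top" or "wrist"; returns a dict with "pixels" (384x512x3 uint8, blue, green, red), "fx", "fy", "cx", "cy" (pixels), "R" (3x3) and "t" (3): a world point X has camera coordinates R X + t; the wrist camera has in their place "tool_from_camera" (4x4, takes a point from camera to tool coordinates, whose origin is the TCP and whose axes are the flange's). Camera axes: x right, y down, z forward; pixel columns grow to the right and rows downward; lengths in m; the calibration is good to about 2 mm. A picture is of the moment at which its call begins: read the wrist's pose just before it. There is no depth.
- job.job_done(): hands the job in; it is judged then, once.
The state is a dict: "t": time; "joints": joint angles; "qd": joint speeds; "joint_efforts": joint torques, N m; "tcp_pos": TCP position; "eef_rot": TCP orientation; "ft_force": force on the tool from outside, world axes, zero at the start; "ft_torque": the same for the moment, N m; "grip_width": finger opening in m; "gripper_force": force on a finger pad.
Only numpy, scipy, OpenCV 4.12 (cv2) and the standard library are available. Lean on these libraries where they do the work, as an engineer would, in place of code of your own. Each camera call takes 0.05 s, during which the arm holds its last target. There are 200 camera calls.

## Task

Close the packing crate: take the lid off the easel by its grip bar, angle its tongue into the groove under the crate's rail, push it fully home, and then lower the lid flat and press its free edge down until the spring latch has snapped back over it. Lower it under control, do not let it drop, and leave the figures, bowl, jar, paddle and brush where they stand.

Things in the scene. Friction and masses are not known exactly. Their poses are not given: they have to be found in the camera images.
- lid_grip (a point): Centre of the wooden grip bar on the middle of the loose lid: 18 mm thick (lid x), 90 mm long (y), 36 mm tall (z); this point is 18 mm above the lid's top face, 32 mm above its flat underside. Lid axes: x from tongue edge to free edge, z out of its top. At the start the lid leans tongue-down on the easel, x rising at 0.44 rad (25 degrees), so the bar leans 25 degrees from vertical.
- lid: The crate's lid, a loose plywood board 170 mm (its x) by 150 mm (y), 14 mm thick, 0.25 to 0.45 kg, with a grip bar on top. Origin: centre of its flat underside.
- lid_tongue (a point): The lid's tongue, same axes: along the -x edge only the lower 8 mm of the board goes on, for 22 mm, ending in a round nose of 4 mm radius, as wide as the lid. This point is the axis of the round nose at mid-width: 81 mm towards -x from the lid's middle, 4 mm above its underside; the tip is 4 mm farther on.
- lid_edge (a point): Middle of the lid's plain free edge (at +x), half-way up its 14 mm thickness, 85 mm from the lid's middle. Same axes.
- crate: Packing crate, plywood, fixed, upright, with four clay figures inside: 203 mm (x) by 182 mm (y). Origin under its middle; x points from the groove end to the latch end. Side walls are 158 mm apart (the lid has 4 mm play each side) and end flush with the closed lid; the latch end wall rises 32 mm above the ledges. Closed, the lid lies flat on the two end ledges, 100 mm above the table.
- crate_groove (a point): Innermost bottom corner of the groove at mid-width, crate axes (z up, y along the groove): on the ledge, at the wall that closes the groove. The ledge reaches 25 mm from the wall; the rail above it 12 mm. The rail's underside is 10 mm above the ledge at the wall, 15 mm at the mouth, so the tongue fits fully home at slopes up to 30 degrees; the rail's top is 24 mm above the ledge.
- crate_latch (a point): Inner tip of the spring latch's steel nose at rest, crate axes: 167 mm along x from crate_groove, 16 mm above the ledges, 2 mm above the closed lid's top. The nose is 30 mm wide, 6 mm out of the latch end wall (which is 173 mm from the groove's wall: the lid has 3 mm play); flat below, steeply sloped above, so that the lid's edge pushed down on it drives it back.
- latch (a joint): How far the latch's nose is pushed back into the wall, m: 0 at rest, at most 0.009. Its spring pushes with 6 N at 0, rising 0.8 N a mm; a lid with its tongue home pushes it back about 3 mm. A lid laid on it does not go down by its own weight: pressed near its free edge it needs about 5 to 12 N until its top has passed below the nose, which then springs back to 0.
- easel: Wooden modelling easel, fixed: a board 205 mm by 190 mm sloping at 0.44 rad, rising along the easel's x axis, with a toe strip 16 mm proud of it along its low edge. Origin on the table under its middle. At the start the lid lies on the slope, its tongue against the toe strip.
- fig_a_mid (a point): seated elephant figure of unfired clay, 60 mm across, 96 mm tall; this point is half-way up its middle. A bystander: leave it where it stands.
- fig_b_mid (a point): seated elephant figure of unfired clay, 60 mm across, 96 mm tall; this point is half-way up its middle. A bystander: leave it where it stands.
- fig_c_mid (a point): seated elephant figure of unfired clay, 60 mm across, 96 mm tall; this point is half-way up its middle. A bystander: leave it where it stands.
- bowl: small terracotta bowl, 100 mm across, 45 mm tall; origin under its middle. A bystander.
- jar: white ceramic jar, 60 mm across, 75 mm tall; origin under its middle. A bystander.
- paddle: flat wooden clay paddle lying on the table, 230 mm long along its x, 50 mm wide, 10 mm thick. A bystander.
- brush: brush lying on the table, 170 mm long along its x. A bystander.
Not all that is in view belongs to the job. Several things have the shape of the lid; the one meant has the colours described above.

How it is judged:
On the way:
1. the lid slopes at 10 degrees or more with its tongue home in the groove under the rail (angle between lid_grip's own z axis and vertical above 0.175 rad and x of lid_tongue in the frame of crate_groove between 0 and 0.0095 m and z of lid_tongue in the frame of crate_groove between 0 and 0.01 m and y of lid_tongue in the frame of crate_groove between -0.007 and 0.007 m), for 0.1 s.
At the end, for the whole second after the job is handed in: The lid lies still and flat (0.03 rad) on the crate's ledges: tongue in the groove (nose axis within 8.5 mm of its end wall and 2.5 mm of resting height), free edge at most 2.5 mm above its seat, the latch's nose back out over it (within 1.5 mm of rest) (angle between lid_grip's own z axis and vertical below 0.03 rad and x of lid_tongue in the frame of crate_groove between 0.001 and 0.0085 m and z of lid_tongue in the frame of crate_groove between 0.001 and 0.0065 m and y of lid_tongue in the frame of crate_groove between -0.007 and 0.007 m and z of lid_edge in the frame of crate_groove below 0.0095 m and value of joint latch below 0.0015 m and linear speed of lid below 0.01 m/s); the robot touches nothing.
It fails at once if the lid is dropped or slammed at the crate: it turns faster than 3 rad/s within 150 mm of the groove (distance between lid_tongue and crate_groove below 0.15 m and angular speed of lid above 3 rad/s).
It fails at once if a bystander (figure, bowl, jar, paddle or brush) is moved by more than 25 mm or knocked over (distance of any of fig_a_mid, fig_b_mid, fig_c_mid, bowl, jar, paddle, brush from where it was at the start of the episode above 0.025 m).
It also fails if it takes over 53 s, if anything falls off the work surface, if the arm or the gripper's body presses on something with over 40 N, if the wrist force passes 120 N, or if a joint passes its speed limit or range.

## Working session

There is one attempt and no reset: what is moved stays moved. The work goes in short steps, Python scripts to look and compute and a shell command to move; the robot and the scene stay as the last step left them, time stands still between calls to the robot, and variables do not carry over. Pictures are saved under pics/ and viewed, at most 10 in all, crops included, and the job is handed in when it is done.

```bash
mkdir -p pics
cat > h.py <<'E'
import numpy as np, cv2
from rig import readout, vision, job, env
from scipy.spatial.transform import Rotation as Rn
def snap(n,f):
    s=vision.snapshot(n); cv2.imwrite('pics/'+f,s['pixels']); np.savez('pics/'+f+'.npz',**{k:np.array(v) for k,v in s.items()}); return s
def ray(s,u,v):
    d=np.array([(u-s['cx'])/s['fx'],(v-s['cy'])/s['fy'],1.]); R=np.array(s['R']); c=-R.T@np.array(s['t']); return c,R.T@d
def onz(s,u,v,z):
    c,d=ray(s,u,v); return c+d*(z-c[2])/d[2]
def proj(s,X):
    p=np.array(s['R'])@np.array(X)+np.array(s['t']); return np.array([s['fx']*p[0]/p[2]+s['cx'],s['fy']*p[1]/p[2]+s['cy']])
def tri(*obs):
    A=np.zeros((3,3));b=np.zeros(3)
    for s,u,v in obs:
        c,d=ray(s,u,v); d=d/np.linalg.norm(d); P=np.eye(3)-np.outer(d,d); A+=P;b+=P@c
    return np.linalg.solve(A,b)
def load(f): 
    z=np.load('pics/'+f+'.npz'); return {k:z[k] for k in z}
E
python3 - <<'E'
from h import *
a=snap('scene','s0.png'); b=snap('top','t0.png')
for s in (a,b): print(s['fx'],s['cx'],s['cy'],np.round(-np.array(s['R']).T@s['t'],3),np.round(s['R'],3).tolist())
st=readout.read_state(); print({k:np.round(v,3).tolist() for k,v in st.items()})
E
```

```text
471.7898250908338 251.02540214498745 189.9379932718289 [ 1.513 -0.188  1.204] [[0.117, 0.993, 0.019], [0.739, -0.074, -0.669], [-0.663, 0.092, -0.743]]
365.3379365638726 258.7847029564836 187.94942899024264 [ 0.31  -0.061  1.205] [[0.008, -1.0, 0.002], [-0.976, -0.008, -0.217], [0.217, -0.001, -0.976]]
{'t': 0.1, 'joints': [1.145, 0.494, 1.346, -0.0, 1.303, -0.095], 'qd': [0.0, -0.001, -0.0, 0.001, -0.001, 0.001], 'joint_efforts': [0.002, -88.357, -38.456, -0.0, 0.005, 0.0], 'tcp_pos': [0.202, 0.591, 0.242], 'eef_rot': [-3.14, -0.0, 2.812], 'ft_force': [0.099, 0.313, 0.848], 'ft_torque': [-0.001, 0.0, 0.016], 'gripper_force': 0.0, 'grip_width': 0.086}
```

View pics/s0.png

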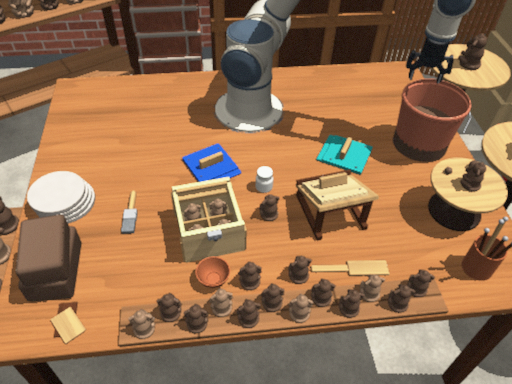

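View pics/t0.png

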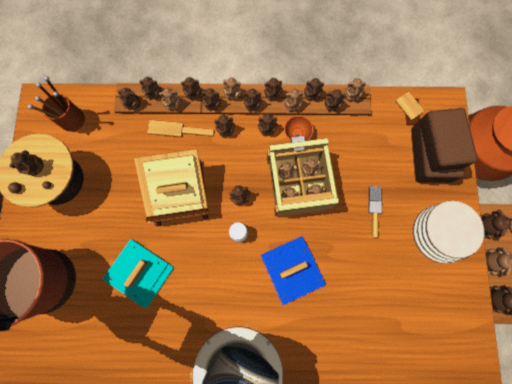

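The scene view shows the lid on the easel (grip bar about (333,181)) and the crate at (208,218) with its latch at (213,234). In the top view the lid is at (172,188) and the crate at (304,178), latch at (298,142). I'll enlarge both.

Run:
```python
import cv2
a=cv2.imread('pics/s0.png');b=cv2.imread('pics/t0.png')
def g(im,x0,y0,w,h,k,f):
    c=cv2.resize(im[y0:y0+h,x0:x0+w],None,fx=k,fy=k,interpolation=cv2.INTER_CUBIC)
    for i in range(x0-x0%10+10,x0+w,10): cv2.putText(c,str(i),(int((i-x0+.5)*k)-9,8),0,.3,(0,0,0),1); cv2.line(c,(int((i-x0+.5)*k),10),(int((i-x0+.5)*k),14),(0,0,0),1)
    for j in range(y0-y0%10+10,y0+h,10): cv2.putText(c,str(j),(0,int((j-y0+.5)*k)+3),0,.3,(0,0,0),1); cv2.line(c,(20,int((j-y0+.5)*k)),(24,int((j-y0+.5)*k)),(0,0,0),1)
    cv2.imwrite('pics/'+f,c)
g(a,165,160,220,110,3.6,'s0c.png')
g(b,128,112,222,120,3.6,'t0c.png')
```

```text
(no output)
```

View pics/s0c.png

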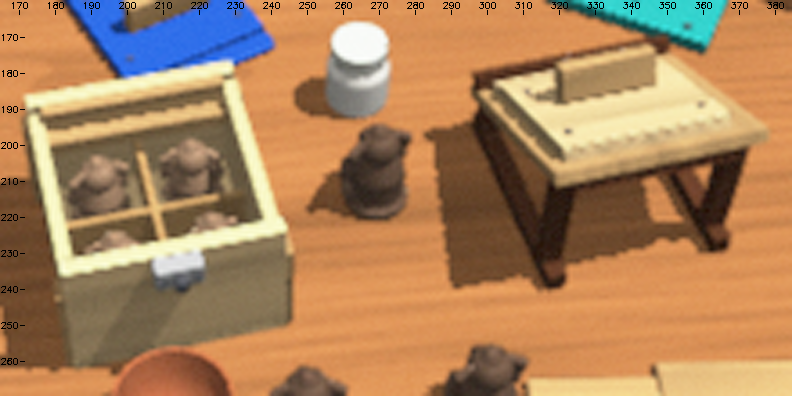

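View pics/t0c.png

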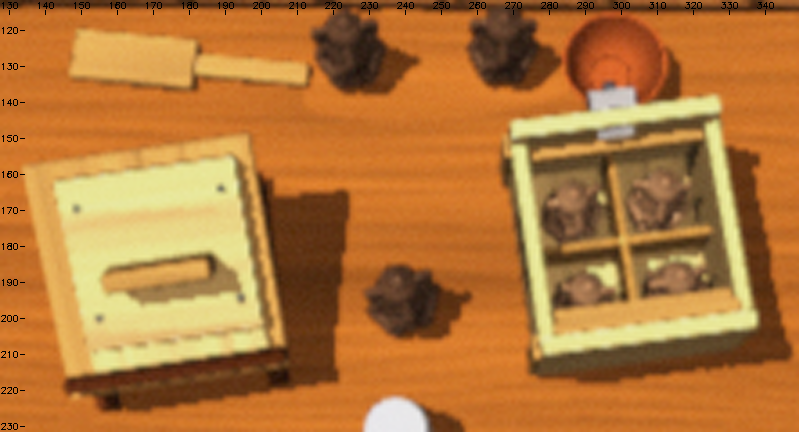

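The crops show a sandy wooden lid with its toe at the robot-facing side (x rises away from the robot), so it has the same sense as the crate (rail near the robot, latch far). Key crop pixels are now triangulated.

```bash
cat > m.py <<'E'
from h import *
a=load('s0.png');b=load('t0.png')
S=lambda x,y:(a,165+x/3.6-.5,160+y/3.6-.5)
T=lambda x,y:(b,128+x/3.6-.5,112+y/3.6-.5)
def rep(n,s,t):
    X=tri(s,t); print(n,np.round(X,4),[np.round(proj(o[0],X)-o[1:],1).tolist() for o in (s,t)])
    return X
L1=rep('latchwall outL',S(293,229),T(511,123))
L2=rep('latchwall outR',S(62,275),T(720,97))
R1=rep('rail outL',S(233,62),T(538,355))
R2=rep('rail outR',S(25,97),T(757,327))
N1=rep('nose L',S(203,250),T(598,138));N2=rep('nose R',S(153,262),T(634,134))
E1=rep('lid free R',S(565,158),T(238,155))
E2=rep('lid free L',S(733,120),T(53,182))
B1=rep('bar top+x R',S(557,66),T(210,256))
B2=rep('bar top+x L',S(655,47),T(101,271))
for n,o,z in (('L1',T(511,123),.132),('L2',T(720,97),.132),('R1',T(538,355),.124),('R2',T(757,327),.124),('NL',T(598,138),.12),('NR',T(634,134),.12),('L1s',S(293,229),.132),('L2s',S(62,275),.132),('R1s',S(233,62),.124),('R2s',S(25,97),.124)):
    print(n,np.round(onz(o[0],o[1],o[2],z),4))
for p,q in ((L1,L2),(R1,R2),(R1,L1),(R2,L2),(E1,E2),(B1,B2)):
    d=q-p; print(round(np.linalg.norm(d),4),round(np.degrees(np.arctan2(d[1],d[0])),2))
E
python3 m.py
```

```text
latchwall outL [ 0.6828 -0.0894  0.1333] [[-1.3, -0.0], [-1.2, -0.1]]
latchwall outR [ 0.7082 -0.2713  0.1317] [[-0.7, -0.1], [-0.7, -0.0]]
rail outL [ 0.4836 -0.1164  0.1211] [[0.0, 0.0], [0.0, 0.0]]
rail outR [ 0.5086 -0.2986  0.1227] [[-0.3, -0.0], [-0.3, -0.0]]
nose L [ 0.678  -0.1638  0.1099] [[-2.1, -0.1], [-1.9, -0.2]]
nose R [ 0.683  -0.2002  0.1052] [[-0.6, -0.0], [-0.6, -0.0]]
lid free R [0.6467 0.1388 0.1507] [[-1.0, 0.1], [-1.0, -0.2]]
lid free L [0.6211 0.2894 0.1521] [[-0.3, 0.1], [-0.3, -0.1]]
bar top+x R [0.5561 0.1527 0.1638] [[-0.1, 0.0], [-0.1, -0.0]]
bar top+x L [0.5428 0.2407 0.1641] [[-0.3, 0.1], [-0.3, -0.1]]
L1 [ 0.6828 -0.0933  0.132 ]
L2 [ 0.7079 -0.2734  0.132 ]
R1 [ 0.4832 -0.1162  0.124 ]
R2 [ 0.5083 -0.2992  0.124 ]
NL [ 0.674  -0.1689  0.12  ]
NR [ 0.6779 -0.2001  0.12  ]
L1s [ 0.6822 -0.0854  0.132 ]
L2s [ 0.7089 -0.2692  0.132 ]
R1s [ 0.4864 -0.1167  0.124 ]
R2s [ 0.5101 -0.2977  0.124 ]
0.1837 -82.07
0.1839 -82.2
0.2014 7.74
0.2016 7.79
0.1527 99.64
0.089 98.55
```

Run:
```python
from h import *
a=load('s0.png');b=load('t0.png')
def g(s,x0,y0,w,h,k):
    c=cv2.resize(s['pixels'][y0:y0+h,x0:x0+w],None,fx=k,fy=k,interpolation=cv2.INTER_CUBIC)
    c=cv2.convertScaleAbs(c,alpha=.95)
    yaw=np.radians(9.3);cy,sy=np.cos(yaw),np.sin(yaw);t=np.radians(25)
    x=np.array([np.cos(t)*cy,np.cos(t)*sy,np.sin(t)]);y=np.array([-sy,cy,0]);z=np.cross(x,y)
    G=np.array([.549,.1966,.1439])
    P=[G+i*.009*x+j*.045*y+.018*z for i in(1,-1) for j in (1,-1)]+[G+.085*x+j*.075*y+m*z for j in (1,-1) for m in(-.018,-.032)]+[G+.009*x+j*.045*y-.018*z for j in (1,-1)]
    for p in P:
        u,v=proj(s,p); cv2.circle(c,(int((u-x0+.5)*k),int((v-y0+.5)*k)),2,(0,0,255),-1)
    return c
A=g(a,295,165,87,56,9);B=g(b,128,148,87,60,9)
cv2.imwrite('pics/ab1.png',A[:,:783]);cv2.imwrite('pics/ab2.png',B)
c=np.vstack([cv2.resize(A,None,fx=.62,fy=.62),cv2.resize(B,None,fx=.5,fy=.5)[:,:]] if 0 else [A[:288+216]])
w=np.full((600,800,3),255,np.uint8)
A2=cv2.resize(A,(int(87*5.3),int(56*5.3)));B2=cv2.resize(B,(int(87*5),int(60*5)))
cv2.imwrite('pics/ab.png',np.vstack([np.pad(A2,((0,0),(0,0),(0,0))),np.pad(B2,((0,0),(0,A2.shape[1]-B2.shape[1]),(0,0)))]))
```

```text
(no output)
```

View pics/ab.png

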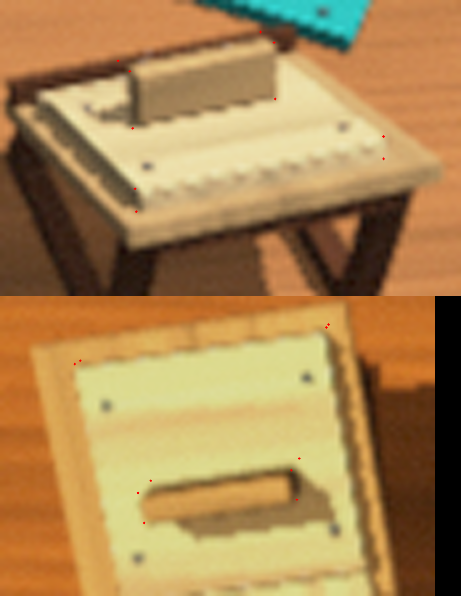

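The overlay shows the scene-view bar and free edge agree, but in the top view the lid sits about 1.4 px lower than predicted. So I refine the pose by least squares on these corners.

```bash
cat > fit.py <<'E'
from h import *
from scipy.optimize import least_squares
a=load('s0.png');b=load('t0.png')
S=lambda x,y:(a,295+x/5.3-.5,165+y/5.3-.5)
T=lambda x,y:(b,128+x/5-.5,148+(y-296)/5-.5)
def axes(yaw,t=np.radians(25.2)):
    cy,sy=np.cos(yaw),np.sin(yaw)
    x=np.array([np.cos(t)*cy,np.cos(t)*sy,np.sin(t)]);y=np.array([-sy,cy,0]);return np.array([x,y,np.cross(x,y)])
obs=[(S(135,189),(85,-75,-18)),(S(383,136),(85,75,-18)),(S(138,211),(85,-75,-32)),(S(383,158),(85,75,-32)),
(S(135,123),(9,-45,-18)),(S(275,98),(9,45,-18)),(S(132,72),(9,-45,18)),(S(274,44),(9,45,18)),
(T(75,369),(85,75,-18)),(T(327,332),(85,-75,-18)),(T(148,522),(-9,45,18)),(T(296,501),(-9,-45,18))]
f=lambda p:np.concatenate([proj(o[0],p[:3]+np.array(l)/1e3@axes(p[3]))-o[1:] for o,l in obs])
r=least_squares(f,[.549,.197,.14,.16],loss='soft_l1')
print(np.round(r.x,4),np.round(f(r.x).reshape(-1,2),1).tolist())
A=axes(r.x[3]);print(np.round(A,3).tolist())
Rt=np.column_stack([A[1]*0+A[1],-A[0]*0+A[0],-A[2]]) # tool x=lid y, y=lid x, z=-lid z
print(np.linalg.det(Rt))
st=readout.read_state();R0=Rn.from_euler('xyz',st['eef_rot'])
for sg in (1,-1):
    R1=Rn.from_matrix(Rt*np.array([sg,sg,1])); print('rotvec tool',np.round((R0.inv()*R1).as_rotvec(),3))
    R=R1.as_matrix(); 
    for up in (.1,.0): 
        tgt=r.x[:3]+R[:,2]*(.008-up); print('tcp',up,np.round(tgt,4),'shift in current tool',np.round(R0.inv().apply(tgt-st['tcp_pos']),4))
E
python3 fit.py
```

```text
[0.5478 0.197  0.1428 0.1627] [[0.1, -0.1], [0.1, -0.0], [-0.3, 0.1], [0.1, 0.1], [-0.5, 1.0], [0.0, 0.1], [-0.4, -0.2], [-0.0, -0.4], [-0.1, -0.4], [-0.3, -0.5], [-0.8, 0.7], [0.2, 0.3]]
[[0.893, 0.147, 0.426], [-0.162, 0.987, 0.0], [-0.42, -0.069, 0.905]]
1.0000000000000002
rotvec tool [-0.397 -0.236  1.06 ]
tcp 0.1 [0.5091 0.1906 0.226 ] shift in current tool [-0.42   -0.2794  0.016 ]
tcp 0.0 [0.5511 0.1975 0.1356] shift in current tool [-0.4575 -0.2592  0.1065]
rotvec tool [ 0.27  -0.454 -2.024]
tcp 0.1 [0.5091 0.1906 0.226 ] shift in current tool [-0.42   -0.2794  0.016 ]
tcp 0.0 [0.5511 0.1975 0.1356] shift in current tool [-0.4575 -0.2592  0.1065]
```

```bash
cat > go.py <<'E'
from h import *
import sys
# target: tcp x y z, lid yaw, slope (tool x = lid y, tool y = lid x, tool z = -lid z)
def Rlid(yaw,t): return Rn.from_euler('ZY',[yaw,-t])
def Rtool(yaw,t):
    A=Rlid(yaw,t).as_matrix(); return Rn.from_matrix(np.column_stack([A[:,1],A[:,0],-A[:,2]]))
def delta(p,yaw,t):
    st=readout.read_state();R0=Rn.from_euler('xyz',st['eef_rot'])
    print('t',st['t'],'shift',np.round(R0.inv().apply(np.array(p)-st['tcp_pos']),4),'rot',np.round((R0.inv()*Rtool(yaw,t)).as_rotvec(),4),'F',np.round(st['ft_force'],1),'j',np.round(st['joints'],2),'w',round(st['grip_width'],4))
if __name__=='__main__':
    v=[float(x) for x in sys.argv[1:]]; delta(v[:3],*v[3:])
E
python3 -m inch '[[0,0,-0.04,0,0,0,1],[0,0,-0.04,0,0,0,1],[-0.035,-0.023,0,0,0,0,1],[-0.035,-0.023,0,0,0,0,1],[-0.035,-0.023,0,0,0,0,1],[-0.035,-0.023,0,0,0,0,1],[-0.035,-0.023,0,0,0,0,1],[-0.035,-0.023,0,0,0,0,1]]' 60
python3 -m inch '[[-0.035,-0.023,0,0,0,0,1],[-0.035,-0.023,0,0,0,0,1],[-0.035,-0.023,0,0,0,0,1],[-0.035,-0.023,0,0,0,0,1],[-0.035,-0.023,0,0,0,0,1],[-0.035,-0.023,0,0,0,0,1],[0,0,0,-0.05,-0.03,0.13,1],[0,0,0,-0.05,-0.03,0.13,1]]'
python3 -m inch '[[0,0,0,-0.05,-0.03,0.13,1],[0,0,0,-0.05,-0.03,0.13,1],[0,0,0,-0.05,-0.03,0.13,1],[0,0,0,-0.05,-0.03,0.13,1],[0,0,0,-0.05,-0.03,0.13,1],[0,0,0,-0.05,-0.03,0.13,1],[0,0,0,0,0,0,1],[0,0,0,0,0,0,1]]'
python3 go.py .509 .1906 .226 .1627 .44
```

```text
t: 0.9
tcp_pos: [0.357, 0.3912, 0.3221]
eef_rot: [-3.141, -0.0, 2.812]
ft_force: [-0.2, 0.3, 0.0]
grip_width: 0.0853
gripper_force: 0.0
t: 1.7
tcp_pos: [0.5113, 0.1931, 0.3217]
eef_rot: [3.033, 0.046, 2.542]
ft_force: [0.8, 0.4, -0.1]
grip_width: 0.0853
gripper_force: 0.0
t: 2.5
tcp_pos: [0.5101, 0.1944, 0.3222]
eef_rot: [2.698, 0.007, 1.758]
ft_force: [0.5, 0.1, 0.9]
grip_width: 0.0855
gripper_force: 0.0
t 2.5 shift [-0.0029 -0.043   0.0861] rot [ 0.0037 -0.0045  0.0248] F [0.5 0.1 0.9] j [ 0.28  0.13  1.76 -0.06  0.81  0.13] w 0.0855
```

```bash
python3 -m inch '[[0,-0.02,0.043,0.002,-0.002,0.012,1],[-0.003,-0.022,0.043,0.002,-0.002,0.012,1],[0,0,0,0,0,0,1],[0,0,0,0,0,0,1]]'
python3 go.py .509 .1906 .226 .1627 .44
cat > wr.py <<'E'
from h import *
import sys
from go import Rlid
def wcam():
    st=readout.read_state(); s=vision.snapshot('wrist')
    M=np.eye(4);M[:3,:3]=Rn.from_euler('xyz',st['eef_rot']).as_matrix();M[:3,3]=st['tcp_pos']
    W=np.linalg.inv(M@np.array(s['tool_from_camera'])); s['R']=W[:3,:3];s['t']=W[:3,3]; return s
if __name__=='__main__':
    s=wcam(); im=s['pixels'].copy(); A=Rlid(.1627,.44).as_matrix()
    for l in [(9,45,18),(9,-45,18),(-9,45,18),(-9,-45,18),(85,75,-18),(85,-75,-18),(-63,75,-18),(-63,-75,-18)]:
        u,v=proj(s,np.array([.5478,.197,.1428])+A@np.array(l)/1e3); cv2.circle(im,(int(u+.5),int(v+.5)),2,(0,0,255),-1)
    np.savez('pics/w0.png.npz',**{k:np.array(v) for k,v in s.items()}); cv2.imwrite('pics/w0.png',im)
E
python3 wr.py
```

```text
t: 2.9
tcp_pos: [0.5106, 0.1906, 0.227]
eef_rot: [2.702, -0.001, 1.731]
ft_force: [0.6, 0.4, -0.1]
grip_width: 0.0855
gripper_force: 0.0
t 2.9 shift [ 0.0002 -0.0018  0.0002] rot [-0.0007  0.0005 -0.0024] F [ 0.6  0.4 -0.1] j [ 0.28  0.26  1.9  -0.1   0.54  0.19] w 0.0855
```

View pics/w0.png

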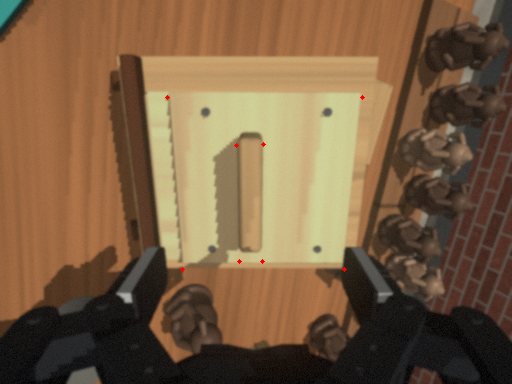

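The wrist view shows the bar at u 240–263, v 139–250, so the prediction is right to a few mm (about 4 mm along +y of the lid). Fingers will straddle it, so I go in and grasp.

```bash
python3 -m inch '[[0.003,0.003,0.03,0,0,0,1],[0,0,0.03,0,0,0,1],[0,0,0.02,0,0,0,1],[0,0,0.014,0,0,0,1],[0,0,0,0,0,0,1],[0,0,0,0,0,0,1]]'
python3 -m inch '[[0,0,0,0,0,0,0.1],[0,0,0,0,0,0,0.1],[0,0,0,0,0,0,0.1],[0,0,0,0,0,0,0],[0,0,0,0,0,0,0],[0,0,0,0,0,0,0],[0,0,0,0,0,0,0],[0,0,0,0,0,0,0]]' 80
python3 go.py .5486 .1969 .141 .1627 .44
```

```text
t: 3.55
tcp_pos: [0.5524, 0.2007, 0.1442]
eef_rot: [2.699, -0.002, 1.729]
ft_force: [0.5, 0.3, -0.3]
grip_width: 0.0854
gripper_force: 0.0
t: 4.35
tcp_pos: [0.5506, 0.2003, 0.1427]
eef_rot: [2.702, -0.001, 1.729]
ft_force: [-10.9, -1.6, 9.7]
grip_width: 0.0166
gripper_force: 79.6
t 4.35 shift [-0.0031 -0.003   0.0005] rot [-0.0007  0.0005 -0.0046] F [-10.9  -1.6   9.7] j [ 0.27  0.45  1.91 -0.14  0.34  0.24] w 0.0166
```

The bar is held at 80 N. I'll lift off the easel along the bar and set up a planner from the nose target in crate axes to a tool shift.

```bash
cat > plan.py <<'E'
from h import *
from go import *
GR=np.array([.5114,-.2055,.100]); CY=.137
OFF=np.array([-.081,0,-.026]) # nose relative to TCP, lid axes
try: exec(open('cal.py').read())
except FileNotFoundError: pass
def tcp(n,slope):
    return GR+Rn.from_euler('z',CY).apply(np.array(n)/1e3)-Rlid(CY,slope).apply(OFF)
def where():
    st=readout.read_state(); R=Rn.from_euler('xyz',st['eef_rot']).as_matrix()
    A=np.column_stack([R[:,1],R[:,0],-R[:,2]]); n=np.array(st['tcp_pos'])+A@OFF
    C=Rn.from_euler('z',CY)
    print('nose in groove frame mm',np.round(C.inv().apply(n-GR)*1e3,1),'slope',round(float(np.degrees(np.arctan2(A[2,0],np.hypot(A[0,0],A[1,0])))),2),'yaw err',round(float(np.degrees(np.arctan2(A[1,0],A[0,0])-CY)),2),'roll',round(float(np.degrees(A[2,1])),2),'F crate',np.round(C.inv().apply(st['ft_force']),1),'T',np.round(st['ft_torque'],2),'w',round(st['grip_width'],4))
if __name__=='__main__':
    where()
    v=[float(x) for x in sys.argv[1:]]
    if v: p=tcp(v[:3],np.radians(v[3])); print('tcp',np.round(p,3)); delta(p,CY,np.radians(v[3]))
E
python3 -m inch '[[0,0,-0.01,0,0,0,0],[0,0,-0.015,0,0,0,0],[0,0,-0.02,0,0,0,0],[0,-0.01,-0.03,0,0,0,0],[0,0.015,-0.04,0,0,0,0],[0,0.015,-0.04,0,0,0,0],[0,0,0,0,0,0,0],[0,0,0,0,0,0,0]]'
python3 plan.py 25 0 60 20
```

```text
t: 5.15
tcp_pos: [0.5041, 0.1928, 0.2924]
eef_rot: [2.699, -0.002, 1.729]
ft_force: [0.1, -0.5, -4.3]
grip_width: 0.0164
gripper_force: 79.3
nose in groove frame mm [-14.9 394.3 134.2] slope 25.37 yaw err 1.17 roll 0.12 F crate [-0.  -0.5 -4.3] T [-0.12  0.58 -0.01] w 0.0164
tcp [ 0.603 -0.193  0.212]
t 5.15 shift [-0.3966 -0.0009  0.0875] rot [ 0.0938 -0.0102  0.0189] F [ 0.1 -0.5 -4.3] j [ 0.29  0.16  1.82 -0.08  0.73  0.18] w 0.0164
```

```bash
python3 -m inch '[[-0.02,0,0,0.01,0,0,0],[-0.04,0,0,0.01,0,0.003,0],[-0.045,0,0,0.01,-0.002,0.003,0],[-0.045,0,0,0.012,-0.002,0.003,0],[-0.045,0,0,0.012,-0.002,0.003,0],[-0.045,0,0,0.012,-0.002,0.003,0],[-0.045,0,0,0.012,-0.002,0.003,0],[-0.045,0,0,0.012,0,0,0]]'
python3 -m inch '[[-0.04,0,0,0.004,0,0,0],[-0.02,0,0,0,0,0,0],[-0.006,0,0,0,0,0,0],[0,0,0.02,0,0,0,0],[0,0,0.02,0,0,0,0],[0,0,0,0,0,0,0],[0,0,0,0,0,0,0]]'
python3 plan.py 25 0 40 20
```

```text
t: 5.95
tcp_pos: [0.5523, -0.1353, 0.289]
eef_rot: [2.794, -0.001, 1.708]
ft_force: [0.9, 0.3, -5.5]
grip_width: 0.0166
gripper_force: 79.3
t: 6.65
tcp_pos: [0.5752, -0.1962, 0.2527]
eef_rot: [2.796, -0.001, 1.709]
ft_force: [0.3, 0.9, -4.4]
grip_width: 0.0167
gripper_force: 79.2
nose in groove frame mm [ -2.9   0.5 100.8] slope 19.79 yaw err 0.07 roll 0.06 F crate [ 0.4  0.8 -4.4] T [-0.1   0.45 -0.03] w 0.0167
tcp [ 0.603 -0.193  0.192]
t 6.65 shift [-0.0006  0.0056  0.0664] rot [-0.0037 -0.0015  0.0011] F [ 0.3  0.9 -4.4] j [-0.54  0.35  1.63  0.27  0.91 -0.82] w 0.0167
```

```bash
python3 -m inch '[[0,0.003,0.03,-0.002,0,0,0],[0,0.003,0.033,-0.002,-0.001,0,0],[0,0,0,0,0,0,0],[0,0,0,0,0,0,0]]'
cat > look.py <<'E'
from plan import *
import sys
def pts():
    st=readout.read_state(); R=Rn.from_euler('xyz',st['eef_rot']).as_matrix()
    A=np.column_stack([R[:,1],R[:,0],-R[:,2]]); g=np.array(st['tcp_pos'])+A@(OFF-np.array([-.081,0,-.028]))
    L=[(85,75,-18),(85,-75,-18),(85,75,-32),(85,-75,-32),(-63,75,-18),(-63,-75,-18),(-85,75,-28),(-85,-75,-28)]
    return [g+A@np.array(l)/1e3 for l in L]
def cpts():
    C=Rn.from_euler('z',CY); P=[(188,91,32),(188,-91,32),(-15,91,24),(-15,-91,24),(12,79,24),(12,-79,24),(173,79,32),(173,-79,32),(167,15,16),(167,-15,16)]
    return [GR+C.apply(np.array(p)/1e3) for p in P]
tag=sys.argv[1]; out=[]
P=pts();Q=cpts()
for n,win in (('scene',(165,140,110,100)),('top',(250,90,110,115))):
    s=snap(n,n+tag+'.png'); x0,y0,w,h=win;k=5.2
    c=cv2.resize(s['pixels'][y0:y0+h,x0:x0+w],None,fx=k,fy=k,interpolation=cv2.INTER_CUBIC)
    if k: c=cv2.resize(c,(int(w*3.6),int(600*.98)) if 0 else (int(w*3.6),int(h*3.6)))
    for X,col in [(p,(0,0,255)) for p in P]+[(q,(255,0,0)) for q in Q]:
        u,v=proj(s,X); cv2.circle(c,(int((u-x0+.5)*3.6),int((v-y0+.5)*3.6)),2,col,-1)
    out.append(np.pad(c,((0,420-c.shape[0]),(0,0),(0,0))))
cv2.imwrite('pics/look'+tag+'.png',np.hstack(out))
where()
E
python3 look.py 1
```

```text
t: 7.05
tcp_pos: [0.6026, -0.1931, 0.1968]
eef_rot: [2.791, 0.001, 1.709]
ft_force: [0.5, -0.4, -3.9]
grip_width: 0.0167
gripper_force: 79.5
nose in groove frame mm [25.3 -0.9 45.6] slope 20.21 yaw err 0.09 roll -0.14 F crate [ 0.8 -0.3 -4.6] T [-0.13  0.47  0.02] w 0.0167
```

View pics/look1.png

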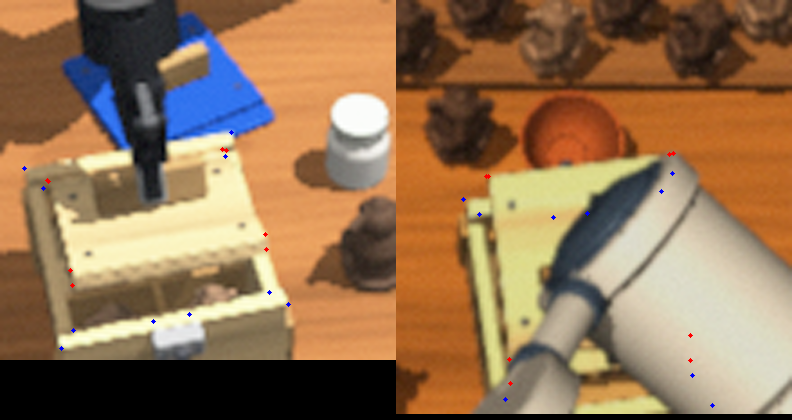

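The overlay shows lid and crate agree with the model to about 2 mm (lid free corners at (77,288)/(268,247) in the scene half, (489,178) in the top half). The latch is at rest, so I lower towards the groove mouth.

```bash
python3 -m inch '[[0,-0.0033,0.007,0,0,0,0],[0,-0.0033,0.007,0,0,0,0],[0,-0.0033,0.007,0,0,0,0],[0,-0.0033,0.007,0,0,0,0],[0,0,0,0,0,0,0],[0,0,0,0,0,0,0]]'
python3 plan.py 21 0 8 20
```

```text
t: 7.75
tcp_pos: [0.5999, -0.1938, 0.1652]
eef_rot: [2.791, 0.001, 1.708]
ft_force: [0.2, 0.1, -4.0]
grip_width: 0.0167
gripper_force: 79.4
nose in groove frame mm [22.2 -0.6 13. ] slope 20.1 yaw err 0.05 roll -0.06 F crate [ 0.2  0.1 -4. ] T [-0.08  0.42  0.  ] w 0.0167
tcp [ 0.599 -0.193  0.16 ]
t 7.75 shift [ 0.0005 -0.0028  0.0044] rot [0.0018 0.0008 0.0008] F [ 0.2  0.1 -4. ] j [-0.52  0.49  1.69  0.32  0.71 -0.87] w 0.0167
```

```bash
python3 -m inch '[[0,-0.002,0.0045,0,0,0,0],[0,0,0,0,0,0,0],[0,0,0,0,0,0,0]]' | grep -E 'force'; python3 plan.py
python3 -m inch '[[0,-0.0005,0.0014,0,0,0,0],[0,0,0,0,0,0,0],[0,0,0,0,0,0,0]]' | grep -E 'force'; python3 plan.py
```

```text
ft_force: [0.3, -0.2, -4.0]
gripper_force: 79.7
nose in groove frame mm [21.9 -0.6  8.3] slope 20.13 yaw err 0.06 roll -0.08 F crate [ 0.2 -0.2 -4. ] T [-0.06  0.47  0.  ] w 0.0166
ft_force: [0.4, 0.6, 3.4]
gripper_force: 80.7
nose in groove frame mm [22.4 -0.9  7.3] slope 20.19 yaw err 0.06 roll -0.11 F crate [0.4 0.5 3.4] T [0.22 0.35 0.02] w 0.0167
```

Contact: Fz rose by 7 N, and the moment change puts it at the nose, so this is the ledge (my z was 3.3 mm high). Correct for it, rise 1.5 mm, and slide into the groove.

```bash
echo "GR=np.array([.5114,-.2055,.1033])" > cal.py
python3 -m inch '[[0,0.0005,-0.0016,0,0,0,0],[0,-0.0028,-0.001,0,0,0,0],[0,-0.0028,-0.001,0,0,0,0],[0,0,0,0,0,0,0],[0,0,0,0,0,0,0]]' | grep -E 'ft_force'; python3 plan.py
python3 -m inch '[[0,-0.0028,-0.001,0,0,0,0],[0,-0.0019,-0.0007,0,0,0,0],[0,0,0,0,0,0,0],[0,0,0,0,0,0,0]]' | grep -E 'ft_force'; python3 plan.py
```

```text
ft_force: [-1.0, -0.4, -4.3]
nose in groove frame mm [15.7 -0.6  5. ] slope 20.11 yaw err 0.04 roll -0.07 F crate [-1.  -0.3 -4.3] T [-0.08  0.48 -0.03] w 0.0167
ft_force: [0.4, 0.4, -3.4]
nose in groove frame mm [10.9 -0.7  5.2] slope 20.13 yaw err 0.05 roll -0.08 F crate [ 0.5  0.4 -3.4] T [-0.03  0.52  0.01] w 0.0165
```

```bash
for i in 1 2; do python3 -m inch '[[0,-0.0019,-0.0007,0,0,0,0],[0,0,0,0,0,0,0],[0,0,0,0,0,0,0]]' >/dev/null; python3 plan.py; done
python3 -m inch '[[0,-0.0014,-0.0005,0,0,0,0],[0,0,0,0,0,0,0],[0,0,0,0,0,0,0]]' >/dev/null; python3 plan.py
```

```text
nose in groove frame mm [ 8.8 -0.6  5.1] slope 20.12 yaw err 0.06 roll -0.08 F crate [ 0.2  0.  -3.2] T [-0.06  0.46 -0.01] w 0.0169
nose in groove frame mm [ 6.8 -0.7  5.2] slope 20.13 yaw err 0.06 roll -0.08 F crate [ 0.3 -0.5 -4.8] T [-0.1   0.45 -0.04] w 0.0166
nose in groove frame mm [ 5.4 -0.6  5.1] slope 20.13 yaw err 0.06 roll -0.08 F crate [ 0.3 -0.9 -4.4] T [-0.11  0.44 -0.02] w 0.0164
```

```bash
for i in 1 2; do python3 -m inch '[[0,-0.0014,-0.0005,0,0,0,0],[0,0,0,0,0,0,0],[0,0,0,0,0,0,0]]' >/dev/null; python3 plan.py; done
```

```text
nose in groove frame mm [ 3.8 -0.7  5.1] slope 20.13 yaw err 0.06 roll -0.08 F crate [-0.9  0.6 -4.7] T [-0.02  0.39 -0.02] w 0.0163
nose in groove frame mm [ 2.4 -0.7  5.1] slope 20.13 yaw err 0.05 roll -0.08 F crate [-0.2  0.4 -3.8] T [-0.03  0.44 -0.01] w 0.0168
```

```bash
for i in 1 2; do python3 -m inch '[[0,-0.0014,-0.0005,0,0,0,0],[0,0,0,0,0,0,0],[0,0,0,0,0,0,0]]' >/dev/null; python3 plan.py; done
```

```text
nose in groove frame mm [ 1.5 -0.8  5.3] slope 20.19 yaw err 0.06 roll -0.1 F crate [ 4.4  1.5 -4.8] T [ 0.4  -0.56  0.23] w 0.0167
nose in groove frame mm [ 1.1 -0.9  5.7] slope 20.3 yaw err 0.06 roll -0.13 F crate [12.5  4.6 -3.9] T [ 1.03 -1.96  0.44] w 0.0164
```

The tongue is home against the end wall (Fx 12 N) at 20°. Recalibrate x, relieve a little, then pivot the lid down about the nose.

```bash
echo "GR=np.array([.5087,-.2059,.1033])" > cal.py
python3 -m inch '[[0,0.0001,0.001,0,0,0,0],[0,0,0,0,0,0,0]]' >/dev/null; python3 plan.py
python3 -m inch '[[0,0.00098,0.00326,0.04,0,0,0],[0,0.00098,0.00326,0.04,0,0,0],[0,0,0,0,0,0,0],[0,0,0,0,0,0,0]]' >/dev/null; python3 plan.py
python3 -m inch '[[0,0.00098,0.00326,0.04,0,0,0],[0,0.00098,0.00326,0.04,0,0,0],[0,0,0,0,0,0,0],[0,0,0,0,0,0,0]]' >/dev/null; python3 plan.py 4.5 -0.5 4.5 10
```

```text
nose in groove frame mm [ 4.2 -1.   4.9] slope 20.29 yaw err 0.07 roll -0.15 F crate [ 8.9  3.4 -2.4] T [ 0.67 -1.35  0.38] w 0.0167
nose in groove frame mm [ 4.6 -1.3  4.8] slope 15.72 yaw err 0.09 roll -0.18 F crate [ 9.1  1.3 -1.4] T [ 0.45 -1.36  0.25] w 0.0165
nose in groove frame mm [ 4.9 -1.3  4.9] slope 11.18 yaw err 0.08 roll -0.19 F crate [10.2 -0.5  0.5] T [ 0.34 -1.54  0.18] w 0.0165
tcp [ 0.588 -0.196  0.147]
t 12.35 shift [0.0006 0.     0.002 ] rot [0.0207 0.0031 0.0014] F [10.2  0.9  0.5] j [-0.48  0.52  1.61  0.15  0.85 -0.7 ] w 0.0165
```

```bash
for i in 1 2 3; do python3 -m inch '[[0,0.00074,0.00244,0.03,0,0,0],[0,0,0,0,0,0,0],[0,0,0,0,0,0,0]]' >/dev/null; python3 plan.py; done
```

```text
nose in groove frame mm [ 5.  -1.4  4.9] slope 9.49 yaw err 0.07 roll -0.19 F crate [10.1  0.7  0. ] T [ 0.45 -1.73  0.2 ] w 0.017
nose in groove frame mm [ 5.1 -1.4  4.9] slope 7.79 yaw err 0.06 roll -0.19 F crate [11.2  1.1  0. ] T [ 0.38 -1.78  0.24] w 0.0167
nose in groove frame mm [ 5.2 -1.5  5. ] slope 6.08 yaw err 0.06 roll -0.2 F crate [10.7  0.3 -0.4] T [ 0.37 -1.84  0.17] w 0.0168
```

```bash
for i in 1 2 3; do python3 -m inch '[[0,0.0005,0.00163,0.02,0,0,0],[0,0,0,0,0,0,0],[0,0,0,0,0,0,0]]' >/dev/null; python3 plan.py; done
```

```text
nose in groove frame mm [ 5.2 -1.5  5.1] slope 4.96 yaw err 0.05 roll -0.21 F crate [10.1 -0.3  1.2] T [ 0.43 -1.93  0.2 ] w 0.0168
nose in groove frame mm [ 5.4 -1.6  4.9] slope 3.82 yaw err 0.05 roll -0.21 F crate [12.7 -0.4 -2.3] T [ 0.35 -2.03  0.22] w 0.017
nose in groove frame mm [ 5.4 -1.6  4.9] slope 2.68 yaw err 0.04 roll -0.21 F crate [12.9 -1.3 -0.9] T [ 0.4  -2.12  0.21] w 0.0166
```

```bash
for i in 1 2 3 4; do python3 -m inch '[[0,0.00026,0.00081,0.01,0,0,0],[0,0,0,0,0,0,0],[0,0,0,0,0,0,0]]' >/dev/null; python3 plan.py; done
python3 look.py 2
```

```text
nose in groove frame mm [ 5.4 -1.5  5. ] slope 2.12 yaw err 0.04 roll -0.21 F crate [11.6 -0.2  0.7] T [ 0.48 -2.1   0.19] w 0.0168
nose in groove frame mm [ 5.5 -1.6  5. ] slope 1.55 yaw err 0.04 roll -0.21 F crate [12.2 -0.8  0.6] T [ 0.43 -2.15  0.22] w 0.0171
nose in groove frame mm [ 5.5 -1.6  5. ] slope 0.99 yaw err 0.03 roll -0.21 F crate [11.8 -1.1  0.5] T [ 0.43 -2.15  0.2 ] w 0.0166
nose in groove frame mm [ 5.6 -1.6  4.8] slope 0.42 yaw err 0.03 roll -0.21 F crate [12.9 -1.2 -1.6] T [ 0.45 -2.27  0.16] w 0.0166
nose in groove frame mm [ 5.6 -1.5  4.9] slope 0.43 yaw err 0.03 roll -0.21 F crate [13.1 -0.8 -1.3] T [ 0.47 -2.26  0.21] w 0.0168
```

View pics/look2.png

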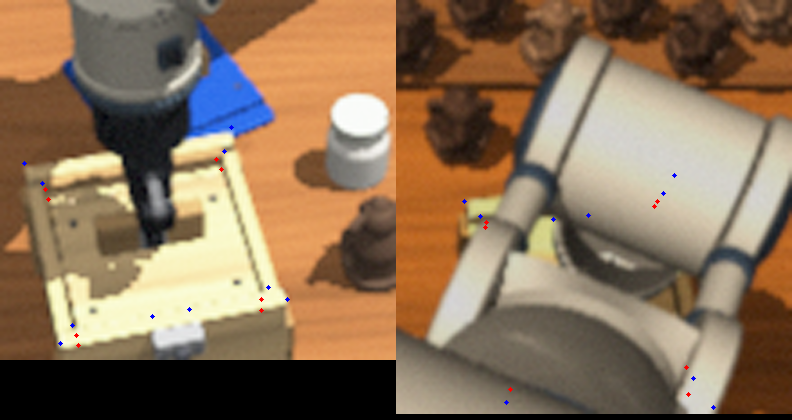

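The picture shows the lid nearly flat between the side walls, with the latch at about (178,335) in the scene half. Whether the latch has snapped back over the lid isn't clear, so I press further.

```bash
for i in 1 2 3; do python3 -m inch '[[0,0.0003,0.0009,0.008,0,0,0],[0,0,0,0,0,0,0],[0,0,0,0,0,0,0]]' >/dev/null; python3 plan.py; done
```

```text
nose in groove frame mm [ 5.7 -1.6  4.7] slope -0.04 yaw err 0.03 roll -0.21 F crate [13.2 -1.1  1. ] T [ 0.41 -2.06  0.25] w 0.0165
nose in groove frame mm [ 5.5 -1.6  5.3] slope -0.49 yaw err 0.03 roll -0.23 F crate [ 5.6  0.1 14.9] T [ 0.68 -1.43  0.2 ] w 0.0168
nose in groove frame mm [ 5.3 -1.6  6. ] slope -0.95 yaw err 0.02 roll -0.24 F crate [-2.4  4.1 29.1] T [ 1.01 -0.88  0.22] w 0.0166
```

The resistance rises steeply at zero slope with the contact centred towards the free edge, so the lid appears seated. I'll relieve, release, and then press the free edge with shut fingertips to make sure.

```bash
python3 -m inch '[[0,-0.0003,-0.001,-0.008,0,0,0],[0,-0.0002,-0.0006,-0.005,0,0,0],[0,0,0,0,0,0,0]]' >/dev/null; python3 plan.py
python3 -m inch '[[0,0,0,0,0,0,0.45],[0,0,0,0,0,0,0.45],[0,0,0,0,0,0,0.45],[0,0,0,0,0,0,0.45],[0,0,0,0,0,0,0.45],[0,0,0,0,0,0,0.45]]'; python3 plan.py
python3 -m inch '[[0,0,-0.01,0,0,0,0.45],[0,0,-0.03,0,0,0,0.45],[0,0,-0.04,0,0,0,0.45],[0,0,-0.04,0,0,0,0.45],[0,0,0,0,0,0,0.1],[0,0,0,0,0,0,0],[0,0,0,0,0,0,0]]'; python3 plan.py
```

```text
nose in groove frame mm [ 5.6 -1.6  4.9] slope -0.18 yaw err 0.02 roll -0.21 F crate [11.8 -0.2  2.8] T [ 0.56 -2.04  0.27] w 0.0171
t: 17.25
tcp_pos: [0.5919, -0.195, 0.1324]
eef_rot: [-3.132, 0.001, 1.708]
ft_force: [-0.1, 1.0, -0.7]
grip_width: 0.0387
gripper_force: 0.0
nose in groove frame mm [ 2.7 -0.6  3.9] slope -0.56 yaw err 0.03 roll -0.08 F crate [ 0.   1.  -0.7] T [-0.02  0.01  0.04] w 0.0387
t: 17.95
tcp_pos: [0.5926, -0.1944, 0.2519]
eef_rot: [-3.131, 0.001, 1.708]
ft_force: [-0.8, -0.1, 0.1]
grip_width: -0.0002
gripper_force: 0.0
nose in groove frame mm [  3.4  -0.2 123.5] slope -0.62 yaw err 0.03 roll -0.04 F crate [-0.8  0.   0.1] T [ 0.06 -0.02 -0.  ] w -0.0002
```

```bash
python3 -m inch '[[0,0.03,0,-0.01,0,0,0],[0,0.032,0,0,0,0,0],[0,0,0.04,0,0,0,0],[0,0,0.04,0,0,0,0],[0,0,0.025,0,0,0,0],[0,0,0.008,0,0,0,0],[0,0,0,0,0,0,0],[0,0,0,0,0,0,0]]'
for i in 1 2 3; do python3 -m inch '[[0,0,0.002,0,0,0,0],[0,0,0,0,0,0,0]]'| grep -E 'tcp|ft_'; done
```

```text
t: 18.75
tcp_pos: [0.6551, -0.1865, 0.1403]
eef_rot: [3.14, 0.002, 1.708]
ft_force: [0.6, 0.5, 0.1]
grip_width: 0.0001
gripper_force: 0.0
tcp_pos: [0.655, -0.1864, 0.1382]
ft_force: [-0.3, -0.4, -0.1]
tcp_pos: [0.6546, -0.1863, 0.1353]
ft_force: [-0.3, -0.1, 0.0]
tcp_pos: [0.6544, -0.1862, 0.1329]
ft_force: [-0.3, 1.0, -0.5]
```

```bash
for i in 1 2 3 4; do python3 -m inch '[[0,0,0.002,0,0,0,0],[0,0,0,0,0,0,0]]'| grep -E 'tcp|ft_'; done
```

```text
tcp_pos: [0.6545, -0.1863, 0.1309]
ft_force: [-0.3, -0.4, 0.3]
tcp_pos: [0.6545, -0.1862, 0.1289]
ft_force: [0.2, 0.7, -0.1]
tcp_pos: [0.6545, -0.1862, 0.1269]
ft_force: [0.6, 0.0, 0.1]
tcp_pos: [0.6546, -0.1863, 0.1251]
ft_force: [-0.3, -0.3, -0.8]
```

```bash
for i in 1 2 3 4; do python3 -m inch '[[0,0,0.001,0,0,0,0],[0,0,0,0,0,0,0]]'| grep -E 'tcp|ft_'; done
```

```text
tcp_pos: [0.6547, -0.1863, 0.125]
ft_force: [-3.7, 0.8, 12.1]
tcp_pos: [0.6548, -0.1863, 0.125]
ft_force: [-8.1, 2.3, 24.2]
tcp_pos: [0.6548, -0.1863, 0.1249]
ft_force: [-13.1, 4.4, 36.0]
tcp_pos: [0.6548, -0.1863, 0.1249]
ft_force: [-17.3, 5.2, 47.2]
```

The stiff contact is exactly at the closed lid's height (0.114 m), so the edge is fully down. Retract and check the latch.

```bash
python3 -m inch '[[0,0,-0.004,0,0,0,0],[0,0,-0.02,0,0,0,0],[0,0,-0.04,0,0,0,0],[0,-0.02,-0.04,0,0,0,0],[0,-0.04,-0.04,0,0,0,0],[0,-0.045,-0.03,0,0,0,0],[0,-0.045,0,0,0,0,0],[0,-0.045,0,0,0,0,0]]'
python3 -m inch '[[0,-0.03,0,0,0,0,0],[0,0,0,0,0,0,0],[0,0,0,0,0,0,0]]'
python3 - <<'E'
from h import *
s=snap('scene','sE.png');t=snap('top','tE.png')
f=lambda s,x,y,w,h,k:cv2.resize(s['pixels'][y:y+h,x:x+w],None,fx=k,fy=k,interpolation=cv2.INTER_CUBIC)
A=f(s,168,170,88,100,5.5);B=f(t,262,120,85,100,3.5)
cv2.imwrite('pics/E.png',np.hstack([A,np.pad(B,((0,A.shape[0]-B.shape[0]),(0,0),(0,0)))]))
E
```

```text
t: 21.75
tcp_pos: [0.468, -0.2118, 0.289]
eef_rot: [3.14, 0.003, 1.709]
ft_force: [0.6, -1.5, -0.9]
grip_width: -0.0
gripper_force: 0.0
t: 22.05
tcp_pos: [0.4395, -0.2161, 0.2886]
eef_rot: [3.141, 0.002, 1.707]
ft_force: [0.5, 0.4, 0.3]
grip_width: -0.0002
gripper_force: 0.0
```

View pics/E.png

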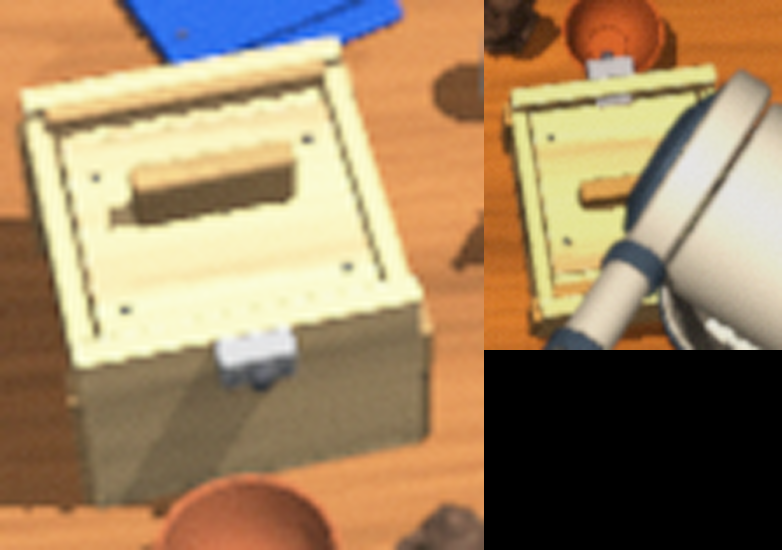

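The picture shows the lid flush in the crate, with the latch nose at (587–632, 60–104) in the top half. One numeric check of the nose's reach against the first picture.

Run:
```python
from h import *
for f in ('t0.png','tE.png'):
    p=load(f)['pixels'].astype(int)[132:156,288:310]
    b,g,r=p[...,0],p[...,1],p[...,2]
    print(f,(p[:,5:16].mean(1)).round().astype(int)[:,[0,2]].T.tolist())
```

```text
t0.png [[41, 43, 46, 64, 120, 175, 192, 194, 195, 182, 163, 158, 156, 152, 133, 130, 144, 138, 95, 65, 73, 62, 41, 38], [215, 215, 197, 173, 174, 193, 203, 205, 207, 203, 215, 229, 232, 229, 200, 165, 162, 162, 146, 164, 198, 172, 111, 91]]
tE.png [[41, 41, 45, 59, 116, 168, 187, 190, 190, 176, 158, 154, 150, 148, 130, 125, 140, 142, 141, 148, 153, 152, 151, 153], [210, 209, 193, 168, 169, 188, 198, 201, 201, 196, 209, 226, 229, 225, 195, 160, 159, 170, 204, 226, 229, 229, 229, 230]]
```

```bash
python3 -c "
from rig import job; print(job.job_done())"
```

```text
the job is handed in; nothing more can be done
None
```

The lid is closed flat with its tongue home, and in the last top-camera picture the latch nose is back over it. I handed the job in at about 22 s and got no pass/fail result back; my press on the free edge peaked at 47 N at the fingertips. The 40 N limit is stated for the arm and gripper body.

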